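# Find the treat bin with the worn lid hinge and lock it

### The arm

A 6-joint arm with a two-finger parallel gripper is mounted at the origin on the work surface. World frame = base frame: x ahead of the robot, y to its left, z up, the work surface at z = 0. Lengths are in m, angles in rad, forces in N, time in s.
With the tool pointing down it reaches from about 0.375 to 0.925 m from the base axis. Payload 5.7 kg.
Tool frame: the origin (TCP) lies midway between the tips of the shut fingers; the grasp point (between the pads) lies 19 mm behind it (robot.tcp_to_grasp is the distance from the TCP to the grasp point, in m); z points along the fingers, x is the direction in which the jaws open and shut, and the axes are right-handed (so a half turn about z gives the same grasp; the last joint's range is limited). The gripper opens to 85 mm and grips with 20 to 120 N. Pads are 22 mm wide; open, the fingers measure 114 mm over their backs; the gripper's body (76 mm by 85 mm) begins 54 mm behind the grasp point. The pads swing forward as they close: fully open they stand 13 mm farther back than shut.
Start: joints at [1.156, 0.359, 1.51, -0, 1.272, -0.115], TCP at [0.177, 0.573, 0.231] pointing down, gripper open.
Joint ranges: [-2.97, 2.97], [-1.01, 2.36], [0.21, 2.38], [-0.96, 4.11], [0.2, 2.71], [-2.98, 2.98]. Speed limits (rad/s): [2.39, 2.39, 3.14, 3.14, 3.14, 3.14].

### API

Orientations are given as [roll, pitch, yaw] about the fixed x, y, z axes, in that order (R = Rz(yaw) Ry(pitch) Rx(roll)).
In Python, from workcell import robot gives the robot as it stands. The module is installed in compiled form; this text tells all that it offers.
- The arm moves only by the tool move_arm, never from a script. Its argument "moves" is a list of rows, each an object of numbers: "hand": the closure, from -1 (fully open) to 1 (shut), so that 0 is half open; "x", "y", "z": the shift along the tool's x, y, z in mm; "spin": the turn about the tool's z in degrees. In form: [{"hand": .., "x": .., "y": .., "z": .., "spin": ..}, ...]. A call has 1 to 12 rows; each row shifts and turns the pose as measured when the row begins, along the tool's axes as they then stand; what a row does not reach is not made up. A row lasts 1/10 s, in which the tool goes at most 50 mm and 8.59 degrees, less where a joint would pass 70% of its speed; a pose out of reach is approached as far as the arm can. A call is refused whole if a number of a shift passes 50 or a number of a turn 8.59, either way. A call with a gripper value outside its range is refused whole. The fingers move at their own pace and stop on an object; "newtons" is the grip in N (left out, the last holds). Time passes only in rows, so rows that do not move let the fingers close. It gives the time, the measured TCP pose, the force and the opening at its end, in the units of the state.
- robot.observe(): the state, without advancing time (a new reading comes with each control period).
- robot.capture(name): name is "scene" or "top"; returns the picture (400x640x3 uint8, red, green, blue); there is no depth.
- robot.camera_model(name): a dict with "camera_matrix" (3x3 intrinsics, pixels), "world_to_cam" (4x4, takes a point from world to camera coordinates). Camera axes: x right, y down, z forward; pixel columns grow to the right and rows downward; lengths in m; the calibration is good to about 2 mm. A picture is of the moment at which its call begins. camera_model takes no time and is no camera call.
- robot.hand_in(): hands the job in, once; it reports no verdict.
The state is a dict: "time_s": time; "q": joint angles; "joint_vel": joint speeds; "joint_efforts": joint torques, N m; "tcp_pos": TCP position; "orientation": TCP orientation; "wrist_force": force on the tool from outside, world axes, zero at the start; "ft_torque": the same for the moment, N m; "finger_gap": opening from 0.0 (shut) to 1.0 (fully open).
Only numpy, scipy, OpenCV 4.12 (cv2) and the standard library are available. Lean on these libraries where they do the work, as an engineer would, in place of code of your own. Each camera call takes 0.05 s, during which the arm holds its last target. There are 200 camera calls.

### The job

One of the two treat bins on the shop counter has a worn lid hinge: lift a lid by its handle to about half open and let go to see whether it stays, until you have found the lid that holds, and leave that one standing about half open. Only then push the lock button fully in on the other bin, with its lid shut, so that customers cannot open it; leave the good bin's lock out. Use a light hand: grip a handle with no more than about 15 N, never push a lock with more than 20 N, and do not disturb the other goods.

Things in the scene. Friction and masses are not known exactly. Their poses are not given: they have to be found in the camera images.
- bin_a: one of two treat bins that look exactly alike (the other is bin_b): fixed white plastic box, 200 (x) x 180 (y) x 120 mm high, walls 5 mm; origin at the centre of its underside, on the counter; z up, x points from the front (handle side, towards the robot) to the hinge side at the back, y along the hinge. It carries the grey lid, its handle and its lock
- lid_a (a joint): opening angle of bin_a's lid, rad: 0 shut, grows as the handle side rises, stop at 1.45 (half open is about 0.8). One of the two lids has a sound friction hinge and stays at any angle where it is left (about 5 N at the handle raises it); the other is worn and drops shut by itself within about a second when let go. Which is which cannot be seen
- hinge_a (a point): middle of the hinge axis of bin_a's lid, along the bin's y at the top of its back edge. The lid is a flat grey plate 200 x 180 x 8 mm, about 0.3 kg (give or take a fifth); shut, its top is 128 mm above the counter
- handle_a (a point): middle of the grip bar of bin_a's lid: round steel bar 12 mm thick, 100 mm long along y, on two legs, its axis 35 mm above the lid's top face, 175 mm from the hinge towards the front; moves with the lid. Above it is free; behind it (bin x) the lock stands 75 mm away. It can be pinched from above across the bar and will turn between the fingers
- locktop_a (a point): centre of the top face of bin_a's lock button: upright steel cylinder 24 mm across, standing 16 to 18 mm out of the middle of the lid when out, 100 mm from the hinge
- lock_a (a joint): how far bin_a's lock button is pushed into the lid, m: starts between 0 and 0.0015, fully in at 0.008 (stop). It slides stiffly (about 9 N) and stays where it is left.
- collar_a: dark collar 40 mm across, 6 mm high, in the middle of bin_a's lid, that carries the lock button on a springy mount: it gives a few mm (up to 7) under the push and springs back, so the button must be pushed down further than it slides. Origin on the lid's top face, at rest; z along the button, up
- bin_b: one of two treat bins that look exactly alike (the other is bin_a): fixed white plastic box, 200 (x) x 180 (y) x 120 mm high, walls 5 mm; origin at the centre of its underside, on the counter; z up, x points from the front (handle side, towards the robot) to the hinge side at the back, y along the hinge. It carries the grey lid, its handle and its lock
- lid_b (a joint): opening angle of bin_b's lid, rad: 0 shut, grows as the handle side rises, stop at 1.45 (half open is about 0.8). One of the two lids has a sound friction hinge and stays at any angle where it is left (about 5 N at the handle raises it); the other is worn and drops shut by itself within about a second when let go. Which is which cannot be seen
- hinge_b (a point): middle of the hinge axis of bin_b's lid, along the bin's y at the top of its back edge. The lid is a flat grey plate 200 x 180 x 8 mm, about 0.3 kg (give or take a fifth); shut, its top is 128 mm above the counter
- handle_b (a point): middle of the grip bar of bin_b's lid: round steel bar 12 mm thick, 100 mm long along y, on two legs, its axis 35 mm above the lid's top face, 175 mm from the hinge towards the front; moves with the lid. Above it is free; behind it (bin x) the lock stands 75 mm away. It can be pinched from above across the bar and will turn between the fingers
- locktop_b (a point): centre of the top face of bin_b's lock button: upright steel cylinder 24 mm across, standing 16 to 18 mm out of the middle of the lid when out, 100 mm from the hinge
- lock_b (a joint): how far bin_b's lock button is pushed into the lid, m: starts between 0 and 0.0015, fully in at 0.008 (stop). It slides stiffly (about 9 N) and stays where it is left.
- collar_b: dark collar 40 mm across, 6 mm high, in the middle of bin_b's lid, that carries the lock button on a springy mount: it gives a few mm (up to 7) under the push and springs back, so the button must be pushed down further than it slides. Origin on the lid's top face, at rest; z along the button, up
- tin_mid: bystander, to be left alone: low tin 72 mm across, 40 mm high, between the two bins; origin at the centre of its underside
- tin_left: bystander, to be left alone: same kind of tin, left of the bins; origin at the centre of its underside
- shampoo_dark: bystander, to be left alone: dark bottle 120 mm high, behind the tin between the bins; origin at the centre of its underside
- care_jar: bystander, to be left alone: jar 80 mm high, in front of the tin between the bins; origin at the centre of its underside
- shampoo_white: bystander, to be left alone: white bottle 140 mm high, right of the bins; origin at the centre of its underside
- carton: bystander, to be left alone: small carton 90 mm high, right of the bins, nearer; origin at the centre of its underside

How it is judged:
On the way, in this order (a step that is already met when the one before it is completed fails the run):
1. a lid stands about half open (0.45 to 1.15 rad) by itself, let go of (((value of joint lid_a between 0.45 and 1.15 rad and velocity of joint lid_a between -0.03 and 0.03 rad/s and contact force between each of the fingers, the arm and bin_a below 0.1 N) or (value of joint lid_b between 0.45 and 1.15 rad and velocity of joint lid_b between -0.03 and 0.03 rad/s and contact force between each of the fingers, the arm and bin_b below 0.1 N))), for 0.5 s.
2. while that lid stands open, the other bin's lock is pushed in (7 mm or more) (((value of joint lid_a between 0.45 and 1.15 rad and velocity of joint lid_a between -0.03 and 0.03 rad/s and contact force between each of the fingers, the arm and bin_a below 0.1 N and value of joint lock_b above 0.007 m) or (value of joint lid_b between 0.45 and 1.15 rad and velocity of joint lid_b between -0.03 and 0.03 rad/s and contact force between each of the fingers, the arm and bin_b below 0.1 N and value of joint lock_a above 0.007 m))), for 0.1 s.
At the end, for the whole second after the job is handed in: The sound lid stands still by itself at 0.45 to 1.15 rad with its lock out (under 3 mm); the worn bin's lid is shut (under 0.05 rad) and its lock is in by 7 mm or more of 8; the robot touches neither bin (((value of joint lid_a between 0.45 and 1.15 rad and velocity of joint lid_a between -0.03 and 0.03 rad/s and contact force between each of the fingers, the arm and bin_a below 0.1 N and value of joint lock_a below 0.003 m and contact force between each of the fingers, the arm and bin_b below 0.1 N and value of joint lid_b below 0.05 rad and value of joint lock_b above 0.007 m) or (value of joint lid_b between 0.45 and 1.15 rad and velocity of joint lid_b between -0.03 and 0.03 rad/s and contact force between each of the fingers, the arm and bin_b below 0.1 N and value of joint lock_b below 0.003 m and contact force between each of the fingers, the arm and bin_a below 0.1 N and value of joint lid_a below 0.05 rad and value of joint lock_a above 0.007 m))).
It fails at once if a lock button or its collar is pushed with more than 20 N (contact force between any of the fingers, the arm and collar_a above 20 N or contact force between any of the fingers, the arm and collar_b above 20 N).
It fails at once if a bin with its lid and handle is pushed or squeezed with more than 50 N in all, the fingers' squeezes added up (contact force between any of the fingers, the arm and bin_a above 50 N or contact force between any of the fingers, the arm and bin_b above 50 N).
It fails at once if another article is moved by more than 20 mm (distance of any of tin_mid, tin_left, shampoo_dark, care_jar, shampoo_white, carton from where it was at the start of the episode above 0.02 m).
It also fails if it takes over 72 s, if anything falls off the work surface, if the arm or the gripper's body presses on something with over 40 N, if the wrist force passes 120 N, or if a joint passes its speed limit or range.

## Working session

There is one attempt and no reset: what is moved stays moved. The work goes in short steps, Python scripts to look and compute and a tool call to move; the robot and the scene stay as the last step left them, time stands still between calls to the robot, and variables do not carry over. Pictures are saved under pics/ and viewed, about 8 in all and at most 12, crops included, and the job is handed in when it is done.

Besides the shell and the picture viewer there is one more tool, called after "Emit:" by a JSON object that holds its "api" and its "payload", one argument or row to a line. move_arm: Moves the arm, as the interface text tells. Its arguments: {"type":"object","properties":{"moves":{"type":"array","items":{"type":"object","properties":{"hand":{"type":"number"},"x":{"type":"number"},"y":{"type":"number"},"z":{"type":"number"},"spin":{"type":"number"}}}},"newtons":{"type":"number"}},"required":["moves"]}

```bash
mkdir -p pics; python3 - <<'E'
from workcell import robot
import cv2,numpy as np
np.set_printoptions(precision=4,suppress=True)
for n in("scene","top"):
    cv2.imwrite(f"pics/{n}0.png",robot.capture(n)[:,:,::-1])
    m=robot.camera_model(n);print(n,np.array(m["camera_matrix"]),np.array(m["world_to_cam"]))
print(robot.observe())
E
```

```text
scene [[429.5266   0.     318.6462]
 [  0.     429.5266 197.232 ]
 [  0.       0.       1.    ]] [[-0.6398  0.7685  0.0112  0.3685]
 [ 0.6255  0.5291 -0.5734 -0.3028]
 [-0.4466 -0.3599 -0.8192  1.4956]
 [ 0.      0.      0.      1.    ]]
top [[365.4629   0.     316.2764]
 [  0.     365.4629 193.5428]
 [  0.       0.       1.    ]] [[-0.1776 -0.9841 -0.0056  0.0947]
 [-0.9594  0.1744 -0.2219  0.6232]
 [ 0.2193 -0.0341 -0.9751  0.9795]
 [ 0.      0.      0.      1.    ]]
{'time_s': 0.1, 'q': array([ 1.1559,  0.3595,  1.5113,  0.    ,  1.2725, -0.1151]), 'joint_vel': array([ 0.0006, -0.0009, -0.0037,  0.0016,  0.0008, -0.001 ]), 'joint_efforts': array([ -0.0004, -52.866 , -27.9351,  -0.0002,   0.0049,  -0.    ]), 'tcp_pos': array([0.177 , 0.5727, 0.2305]), 'orientation': array([-3.1414,  0.0017,  1.2709]), 'wrist_force': array([-0.6492,  0.3487,  0.7443]), 'ft_torque': array([ 0.0086, -0.0432,  0.005 ]), 'finger_gap': 1.0014253790612808}
```

View pics/scene0.png

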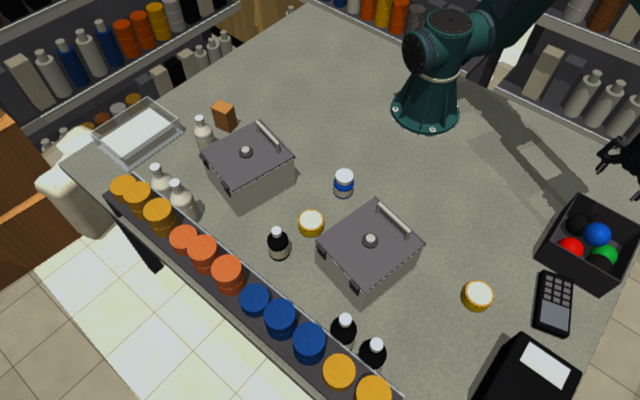

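View pics/top0.png

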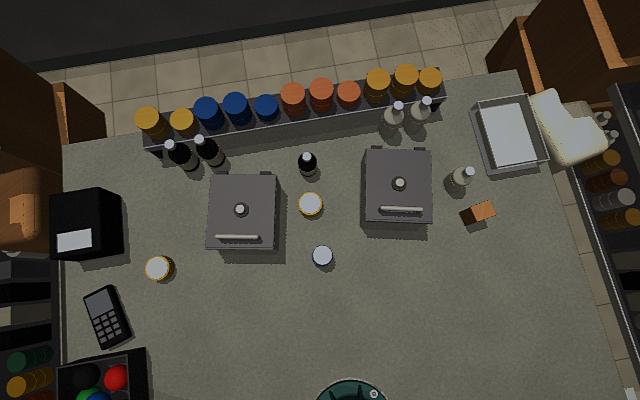

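The two bins show in both pictures. In the top view the left bin's lock is at (240,209) with its bar from (216,236) to (259,238), and the right bin's lock is at (399,183) with its bar from (380,208) to (422,210). In the scene view the locks are at about (370,240) and (245,151). Next I triangulate these.

```bash
cat >h.py <<'E'
import numpy as np,cv2
from workcell import robot
np.set_printoptions(precision=4,suppress=True)
def cam(n):
    m=robot.camera_model(n);return np.array(m["camera_matrix"]),np.array(m["world_to_cam"])
def onz(n,px,z):
    K,T=cam(n);R,t=T[:3,:3],T[:3,3];d=R.T@np.linalg.inv(K)@[*px,1];c=-R.T@t
    return c+d*(z-c[2])/d[2]
def tri(a,b):
    P=[cam(n)[0]@cam(n)[1][:3] for n in("top","scene")]
    X=cv2.triangulatePoints(*P,np.float64(a).reshape(2,1),np.float64(b).reshape(2,1)).ravel();return X[:3]/X[3]
E
python3 - <<'E'
from h import *
D={"L lock":((240,209),(370,239),.145),"L bar1":((217,236.5),(410,233),.163),"L bar2":((259,237.5),(377,208),.163),
"R lock":((399,182.5),(246,151),.145),"R bar1":((381,208),(281,145),.163),"R bar2":((422,210),(258,123),.163)}
for k,(a,b,z) in D.items(): print(k,onz("top",a,z),onz("scene",b,z),tri(a,b))
for n,bs in(("top",((205,160,285,260),(355,140,440,245))),):
    im=cv2.imread("pics/top0.png")
    cv2.imwrite("pics/crop1.png",np.hstack([cv2.resize(im[y:y+110,x:x+85],None,fx=4.6,fy=4.6,interpolation=cv2.INTER_CUBIC) for x,y,_,_ in bs]))
E
```

```text
L lock [0.6081 0.1904 0.145 ] [0.6156 0.1916 0.145 ] [0.6107 0.1905 0.1368]
L bar1 [0.544  0.2542 0.163 ] [0.5503 0.2594 0.163 ] [0.545  0.2573 0.1538]
L bar2 [0.5224 0.1492 0.163 ] [0.5427 0.1578 0.163 ] [0.5264 0.1514 0.1379]
R lock [ 0.6035 -0.2385  0.145 ] [ 0.6109 -0.2345  0.145 ] [ 0.6057 -0.2413  0.1353]
R bar1 [ 0.5416 -0.1725  0.163 ] [ 0.5432 -0.164   0.163 ] [ 0.5405 -0.1705  0.1572]
R bar2 [ 0.5175 -0.2754  0.163 ] [ 0.524  -0.2708  0.163 ] [ 0.5185 -0.2778  0.1543]
```

View pics/crop1.png

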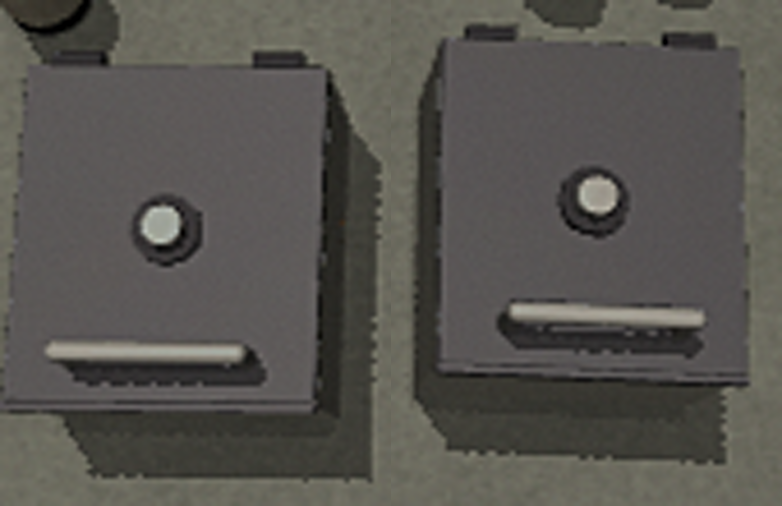

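The crop gives sharper pixels. In full-image coordinates, the left bin has its lock at (240,208.7) and bar from (215,236.3) to (257.8,236.7). The right bin has its lock at (400,182.4) and bar from (380.9,208.0) to (423,209.1).

```bash
cat >>h.py <<'E'
def todo(p,jaw):  # shift in tool axes (mm) and spin (deg) to TCP point p, tool x along world yaw jaw (mod pi)
    from scipy.spatial.transform import Rotation as Ro
    s=robot.observe();R=Ro.from_euler("xyz",s["orientation"]).as_matrix()
    y=np.arctan2(R[1,0],R[0,0]);d=(jaw-y+np.pi/2)%np.pi-np.pi/2
    print("tcp",s["tcp_pos"],"yaw",y,"q6",s["q"][5],"shift mm",1000*R.T@(np.array(p)-s["tcp_pos"]),"spin deg",-np.degrees(d),"F",s["wrist_force"],"gap",s["finger_gap"],"t",s["time_s"])
E
python3 - <<'E'
from h import *
for n,l,a,b in(("L",(240,208.7),(215,236.3),(257.8,236.7)),("R",(400,182.4),(380.9,208),(423,209.1))):
    L=onz("top",l,.145);A=onz("top",a,.164);B=onz("top",b,.164);M=(A+B)/2;v=A-B
    print(n,L,M,np.linalg.norm(v),np.linalg.norm((L-M)[:2]),"yaws",np.arctan2(-v[0],v[1]),np.arctan2(*(L-M)[1::-1]))
todo([.534,.203,.23],-.18)
E
```

```text
L [0.6089 0.1903 0.145 ] [0.535  0.2053 0.164 ] 0.1090908567536655 0.0753852092674777 yaws -0.18844462960971908 -0.20140638662397162
R [ 0.6033 -0.2412  0.145 ] [ 0.5304 -0.2251  0.164 ] 0.10844193119520909 0.07471140630132585 yaws -0.20616896425237524 -0.2177734413925482
tcp [0.177  0.5727 0.2305] yaw 1.2709412302561875 q6 -0.11507024855688437 shift mm [-247.6968  450.296     0.8489] spin deg 83.13280881519893 F [-0.6492  0.3487  0.7443] gap 1.0014253790612808 t 0.1
```

Emit:
{"api": "move_arm", "payload": {
  "moves": [
    {"hand": -0.2,"spin": 8.4},
    {"hand": -0.2,"spin": 8.4},
    {"hand": -0.2,"spin": 8.4},
    {"hand": -0.2,"spin": 8.4},
    {"hand": -0.2,"spin": 8.4},
    {"hand": -0.2,"spin": 8.4},
    {"hand": -0.2,"spin": 8.4},
    {"hand": -0.2,"spin": 8.4},
    {"hand": -0.2,"spin": 8.4},
    {"hand": -0.2,"spin": 8.4}
  ],
  "newtons": 20
}}

```text
schema error: expected keys hand, x, y, z, spin
```

```bash
python3 -c "
from h import *
todo([.537,.205,.23],-.195)"
```

```text
tcp [0.177  0.5727 0.2305] yaw 1.2709412302561875 q6 -0.11507024855688437 shift mm [-244.8999  452.5714    0.8437] spin deg 83.99224550789518 F [-0.6492  0.3487  0.7443] gap 1.0014253790612808 t 0.1
```

Emit:
{"api": "move_arm", "payload": {
  "moves": [
    {"hand": -0.2,"x": 0,"y": 0,"z": 0,"spin": 8.4},
    {"hand": -0.2,"x": 0,"y": 0,"z": 0,"spin": 8.4},
    {"hand": -0.2,"x": 0,"y": 0,"z": 0,"spin": 8.4},
    {"hand": -0.2,"x": 0,"y": 0,"z": 0,"spin": 8.4},
    {"hand": -0.2,"x": 0,"y": 0,"z": 0,"spin": 8.4},
    {"hand": -0.2,"x": 0,"y": 0,"z": 0,"spin": 8.4},
    {"hand": -0.2,"x": 0,"y": 0,"z": 0,"spin": 8.4},
    {"hand": -0.2,"x": 0,"y": 0,"z": 0,"spin": 8.4},
    {"hand": -0.2,"x": 0,"y": 0,"z": 0,"spin": 8.4},
    {"hand": -0.2,"x": 0,"y": 0,"z": 0,"spin": 8.4}
  ],
  "newtons": 20
}}

```text
time_s: 1.1
tcp_pos: [0.1753, 0.5689, 0.2254]
orientation: [3.129, 0.002, -0.23]
wrist_force: [0.6, -0.1, -0.3]
finger_gap: 0.6
```

```bash
python3 -c "
from h import *
todo([.537,.205,.23],-.195)"
```

```text
tcp [0.1753 0.5689 0.2254] yaw -0.23011479167912263 q6 1.3860440908299063 shift mm [435.1922 271.8356  -2.3052] spin deg -2.0119293616948246 F [ 0.591  -0.0637 -0.2827] gap 0.6002987739188381 t 1.1
```

Emit:
{"api": "move_arm", "payload": {
  "moves": [
    {"hand": -0.2,"x": 39,"y": 25,"z": -1,"spin": -2},
    {"hand": -0.2,"x": 39,"y": 25,"z": -1,"spin": 0},
    {"hand": -0.2,"x": 39,"y": 25,"z": -1,"spin": 0},
    {"hand": -0.2,"x": 39,"y": 25,"z": -1,"spin": 0},
    {"hand": -0.2,"x": 39,"y": 25,"z": -1,"spin": 0},
    {"hand": -0.2,"x": 39,"y": 25,"z": -1,"spin": 0},
    {"hand": -0.2,"x": 39,"y": 25,"z": -1,"spin": 0},
    {"hand": -0.2,"x": 39,"y": 25,"z": -1,"spin": 0},
    {"hand": -0.2,"x": 39,"y": 25,"z": -1,"spin": 0},
    {"hand": -0.2,"x": 39,"y": 25,"z": -1,"spin": 0}
  ]
}}

```text
time_s: 2.1
tcp_pos: [0.5125, 0.2372, 0.2333]
orientation: [3.127, 0.008, -0.191]
wrist_force: [0.3, 1.2, 0.5]
finger_gap: 0.604
```

```bash
python3 -c "
from h import *
todo([.537,.205,.23],-.195)"
```

```text
tcp [0.5125 0.2372 0.2333] yaw -0.19146315567407227 q6 0.5110121457229133 shift mm [30.1702 26.927   3.487 ] spin deg 0.20264625267045686 F [0.32   1.1525 0.4933] gap 0.6043997277318641 t 2.1
```

Emit:
{"api": "move_arm", "payload": {
  "moves": [
    {"hand": -0.2,"x": 30,"y": 27,"z": 0,"spin": 0},
    {"hand": -0.2,"x": 0,"y": 0,"z": 0,"spin": 0},
    {"hand": -0.2,"x": 0,"y": 0,"z": 15,"spin": 0}
  ]
}}

```text
time_s: 2.4
tcp_pos: [0.5437, 0.1984, 0.2191]
orientation: [3.128, 0.003, -0.199]
wrist_force: [0.9, 0.2, -0.1]
finger_gap: 0.598
```

```bash
python3 -c "
from h import *
todo([.537,.205,.146],-.195)
cv2.imwrite('pics/s2.png',np.vstack([cv2.resize(robot.capture('scene')[100:330,250:550,::-1],(600,460)),]))"
```

```text
tcp [0.5437 0.1984 0.2191] yaw -0.1990384294124166 q6 0.4407792893607211 shift mm [-7.65   -6.1289 73.0538] spin deg -0.23138496119296237 F [ 0.8749  0.1505 -0.0705] gap 0.5978787957891145 t 2.4
```

View pics/s2.png

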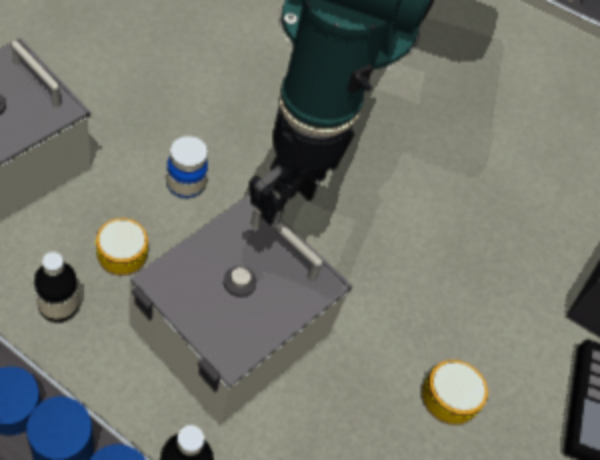

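The gripper is above the left bin, in front of its bar, with its fingers at crop (265,195) and the bar at crop (300,245). It looks consistent with my estimate, so I correct by −8/−6 mm and go down.

Emit:
{"api": "move_arm", "payload": {
  "moves": [
    {"hand": -0.2,"x": -8,"y": -6,"z": 0,"spin": 0},
    {"hand": -0.2,"x": 0,"y": 0,"z": 25,"spin": 0},
    {"hand": -0.2,"x": 0,"y": 0,"z": 25,"spin": 0},
    {"hand": -0.2,"x": 0,"y": 0,"z": 20,"spin": 0},
    {"hand": -0.2,"x": 0,"y": 0,"z": 0,"spin": 0}
  ]
}}

```text
time_s: 2.95
tcp_pos: [0.5286, 0.2097, 0.1445]
orientation: [3.126, 0.011, -0.195]
wrist_force: [-0.3, 0.2, 0.2]
finger_gap: 0.599
```

```bash
python3 -c "
from h import *
todo([.537,.205,.146],-.195)
cv2.imwrite('pics/s3.png',cv2.resize(robot.capture('scene')[150:300,300:460,::-1],(640,600)))"
```

```text
tcp [0.5286 0.2097 0.1445] yaw -0.19540825056983357 q6 0.46256859800532957 shift mm [ 9.1011  3.0305 -1.5486] spin deg -0.023391034635271157 F [-0.2981  0.2031  0.1817] gap 0.5993186884520312 t 2.95
```

View pics/s3.png

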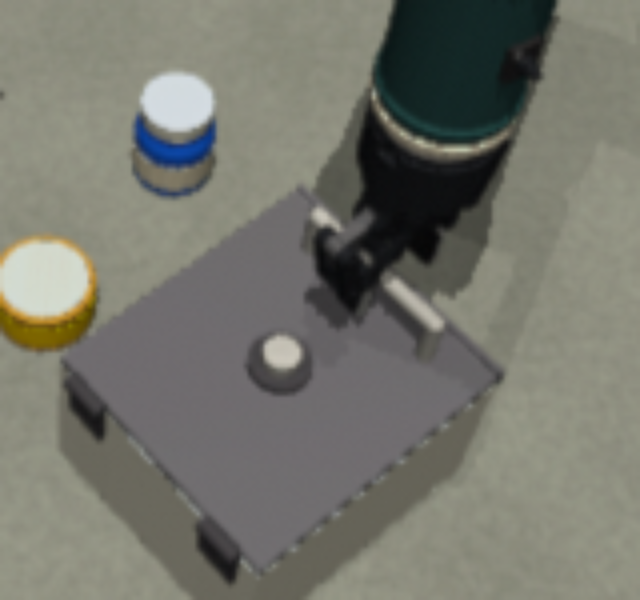

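The fingers straddle the bar near its middle, with the back finger at crop (345,270). I shift to centre and close.

Emit:
{"api": "move_arm", "payload": {
  "moves": [
    {"hand": -0.2,"x": 8,"y": 2,"z": 0,"spin": 0},
    {"hand": -0.2,"x": 0,"y": 0,"z": 0,"spin": 0},
    {"hand": 0.3,"x": 0,"y": 0,"z": 0,"spin": 0},
    {"hand": 0.3,"x": 0,"y": 0,"z": 0,"spin": 0},
    {"hand": 0.5,"x": 0,"y": 0,"z": 0,"spin": 0},
    {"hand": 0.5,"x": 0,"y": 0,"z": 0,"spin": 0}
  ],
  "newtons": 15
}}

```text
time_s: 3.6
tcp_pos: [0.5401, 0.2085, 0.1512]
orientation: [3.131, 0.002, -0.194]
wrist_force: [-0.2, 0.5, 0.6]
finger_gap: 0.251
```

Emit:
{"api": "move_arm", "payload": {
  "moves": [
    {"hand": 0.5,"x": 0,"y": 0,"z": 5,"spin": 0},
    {"hand": 0.62,"x": 0,"y": 0,"z": 0,"spin": 0},
    {"hand": 0.65,"x": 0,"y": 0,"z": 0,"spin": 0},
    {"hand": 0.7,"x": 0,"y": 0,"z": 0,"spin": 0},
    {"hand": 0.7,"x": 0,"y": 0,"z": 0,"spin": 0}
  ]
}}

```text
time_s: 4.1
tcp_pos: [0.5384, 0.2083, 0.1452]
orientation: [3.13, 0.005, -0.194]
wrist_force: [0.1, 0.4, 0.3]
finger_gap: 0.152
```

Emit:
{"api": "move_arm", "payload": {
  "moves": [
    {"hand": 0.75,"x": 0,"y": 0,"z": 0,"spin": 0},
    {"hand": 0.8,"x": 0,"y": 0,"z": 0,"spin": 0},
    {"hand": 0.8,"x": 0,"y": 0,"z": 0,"spin": 0},
    {"hand": 0.8,"x": 0,"y": 0,"z": 0,"spin": 0}
  ]
}}

```text
time_s: 4.5
tcp_pos: [0.5381, 0.2084, 0.1453]
orientation: [3.13, 0.005, -0.194]
wrist_force: [-2.5, -0.7, 1.7]
finger_gap: 0.13
```

Emit:
{"api": "move_arm", "payload": {
  "moves": [
    {"hand": 0.8,"x": 3,"y": 0,"z": -10,"spin": 0},
    {"hand": 0.8,"x": 3,"y": 0,"z": -10,"spin": 0},
    {"hand": 0.8,"x": 4,"y": 0,"z": -10,"spin": 0},
    {"hand": 0.8,"x": 4,"y": 0,"z": -10,"spin": 0},
    {"hand": 0.8,"x": 0,"y": 0,"z": 0,"spin": 0}
  ]
}}

```text
time_s: 5.0
tcp_pos: [0.5535, 0.2054, 0.188]
orientation: [3.129, 0.006, -0.194]
wrist_force: [-2.1, 0.3, -1.4]
finger_gap: 0.128
```

Emit:
{"api": "move_arm", "payload": {
  "moves": [
    {"hand": 0.8,"x": 5,"y": 0,"z": -10,"spin": 0},
    {"hand": 0.8,"x": 5,"y": 0,"z": -9,"spin": 0},
    {"hand": 0.8,"x": 6,"y": 0,"z": -9,"spin": 0},
    {"hand": 0.8,"x": 6,"y": 0,"z": -9,"spin": 0},
    {"hand": 0.8,"x": 7,"y": 0,"z": -8,"spin": 0},
    {"hand": 0.8,"x": 7,"y": 0,"z": -8,"spin": 0},
    {"hand": 0.8,"x": 8,"y": 0,"z": -8,"spin": 0},
    {"hand": 0.8,"x": 0,"y": 0,"z": 0,"spin": 0}
  ]
}}

```text
time_s: 5.8
tcp_pos: [0.6066, 0.1952, 0.2527]
orientation: [3.129, -0.003, -0.195]
wrist_force: [0.4, -0.4, -2.6]
finger_gap: 0.126
```

```bash
python3 -c "
from h import *
todo([.537,.205,.146],-.195)
cv2.imwrite('pics/s4.png',cv2.resize(robot.capture('scene')[130:290,290:460,::-1],(680,640))[:600])"
```

```text
tcp [0.6066 0.1952 0.2527] yaw -0.19491386916159395 q6 0.4085815012912003 shift mm [-70.5699   2.5581 106.4941] spin deg 0.004934933526595114 F [ 0.3871 -0.3513 -2.599 ] gap 0.12621262945846182 t 5.8
```

View pics/s4.png

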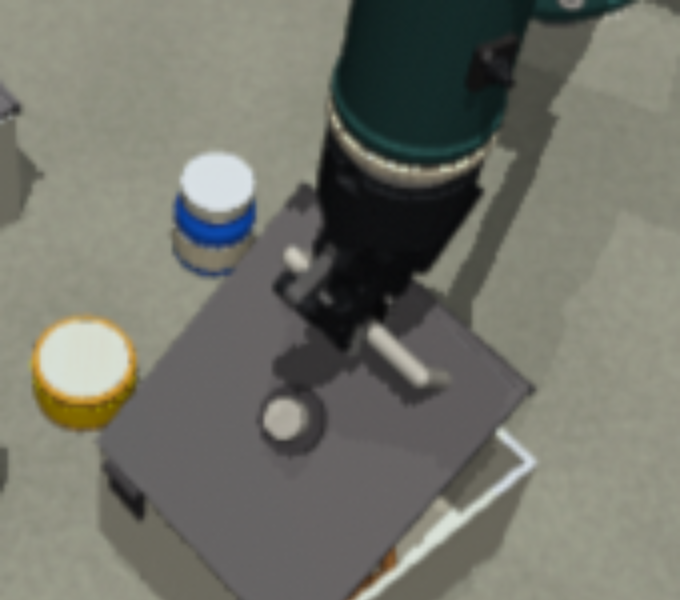

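The lid is raised, with its right edge well off the box at crop (530,390)–(530,460). From the arc that is about 0.7 rad. I let go slightly and rise.

Emit:
{"api": "move_arm", "payload": {
  "moves": [
    {"hand": 0.5,"x": 0,"y": 0,"z": 0,"spin": 0},
    {"hand": 0.5,"x": 0,"y": 0,"z": 0,"spin": 0},
    {"hand": 0.5,"x": 0,"y": 0,"z": -15,"spin": 0},
    {"hand": 0.5,"x": 0,"y": 0,"z": -25,"spin": 0},
    {"hand": 0.5,"x": 0,"y": 0,"z": -25,"spin": 0},
    {"hand": 0.5,"x": 0,"y": 0,"z": -20,"spin": 0},
    {"hand": 0.5,"x": 0,"y": 0,"z": 0,"spin": 0},
    {"hand": 0.5,"x": 0,"y": 0,"z": 0,"spin": 0},
    {"hand": 0.5,"x": 0,"y": 0,"z": 0,"spin": 0},
    {"hand": 0.5,"x": 0,"y": 0,"z": 0,"spin": 0}
  ]
}}

```text
time_s: 6.85
tcp_pos: [0.6001, 0.198, 0.3407]
orientation: [3.129, 0.005, -0.193]
wrist_force: [0.0, -0.6, -0.6]
finger_gap: 0.248
```

```bash
python3 -c "
from h import *
todo([.5304,-.225,.40],-.21)
cv2.imwrite('pics/s5.png',cv2.resize(robot.capture('scene')[130:290,290:460,::-1],(600,565)))"
```

```text
tcp [0.6001 0.198  0.3407] yaw -0.19279245641684462 q6 0.40842121360972394 shift mm [ 12.3625 429.2418 -53.8071] spin deg 0.9859196231022235 F [ 0.0204 -0.5623 -0.627 ] gap 0.2477824628162303 t 6.85
```

View pics/s5.png

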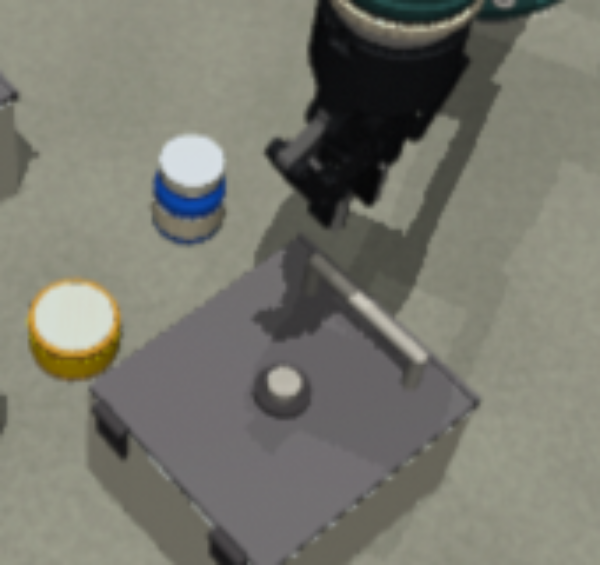

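The left lid has dropped shut (flat, bar at crop (365,310)), so the left bin is the worn one. I go to the right bin.

Emit:
{"api": "move_arm", "payload": {
  "moves": [
    {"hand": -0.2,"x": 2,"y": 45,"z": 1,"spin": 1},
    {"hand": -0.2,"x": 2,"y": 45,"z": 1,"spin": 0},
    {"hand": -0.2,"x": 1,"y": 45,"z": 1,"spin": 0},
    {"hand": -0.2,"x": 1,"y": 45,"z": 1,"spin": 0},
    {"hand": -0.2,"x": 1,"y": 45,"z": 1,"spin": 0},
    {"hand": -0.2,"x": 1,"y": 45,"z": 1,"spin": 0},
    {"hand": -0.2,"x": 1,"y": 45,"z": 1,"spin": 0},
    {"hand": -0.2,"x": 1,"y": 45,"z": 1,"spin": 0},
    {"hand": -0.2,"x": 1,"y": 40,"z": 1,"spin": 0},
    {"hand": -0.2,"x": 0,"y": 0,"z": 0,"spin": 0}
  ]
}}

```text
time_s: 7.9
tcp_pos: [0.5225, -0.2081, 0.3261]
orientation: [3.128, 0.019, -0.206]
wrist_force: [0.0, 0.8, -0.2]
finger_gap: 0.605
```

```bash
python3 -c "
from h import *
todo([.533,-.224,.23],-.21)"
```

```text
tcp [ 0.5225 -0.2081  0.3261] yaw -0.2057439774061414 q6 -0.2819465494180611 shift mm [15.3708 12.1763 95.9479] spin deg 0.24385213214041904 F [ 0.036   0.8078 -0.1918] gap 0.6054631089345751 t 7.9
```

Emit:
{"api": "move_arm", "payload": {
  "moves": [
    {"hand": -0.2,"x": 15,"y": 12,"z": 40,"spin": 0},
    {"hand": -0.2,"x": 0,"y": 0,"z": 40,"spin": 0},
    {"hand": -0.2,"x": 0,"y": 0,"z": 15,"spin": 0},
    {"hand": -0.2,"x": 0,"y": 0,"z": 0,"spin": 0}
  ]
}}

```text
time_s: 8.3
tcp_pos: [0.5327, -0.2247, 0.2267]
orientation: [3.13, 0.019, -0.21]
wrist_force: [0.2, 0.4, 0.1]
finger_gap: 0.601
```

```bash
python3 -c "
from h import *
todo([.533,-.224,.146],-.21)"
```

```text
tcp [ 0.5327 -0.2247  0.2267] yaw -0.20999081211347084 q6 -0.29216659729061123 shift mm [ 1.71   -1.7523 80.7084] spin deg 0.0005264271207653679 F [0.161  0.3972 0.1146] gap 0.601460366858554 t 8.3
```

Emit:
{"api": "move_arm", "payload": {
  "moves": [
    {"hand": -0.2,"x": 1,"y": 0,"z": 25,"spin": 0},
    {"hand": -0.2,"x": 0,"y": 0,"z": 25,"spin": 0},
    {"hand": -0.2,"x": 0,"y": 0,"z": 20,"spin": 0},
    {"hand": -0.2,"x": 0,"y": 0,"z": 9,"spin": 0},
    {"hand": -0.2,"x": 0,"y": 0,"z": 0,"spin": 0}
  ]
}}

```text
time_s: 8.8
tcp_pos: [0.5344, -0.2234, 0.1482]
orientation: [3.13, 0.017, -0.208]
wrist_force: [-0.3, 0.6, -0.7]
finger_gap: 0.601
```

```bash
python3 -c "
from h import *
todo([.533,-.224,.146],-.21)
cv2.imwrite('pics/s6.png',cv2.resize(robot.capture('scene')[80:220,190:340,::-1],(600,560)))"
```

```text
tcp [ 0.5344 -0.2234  0.1482] yaw -0.2078248129374995 q6 -0.2887553898907298 shift mm [-1.1784  0.8551  2.1848] spin deg 0.12462903833273309 F [-0.2607  0.5976 -0.654 ] gap 0.60107280216976 t 8.8
```

View pics/s6.png

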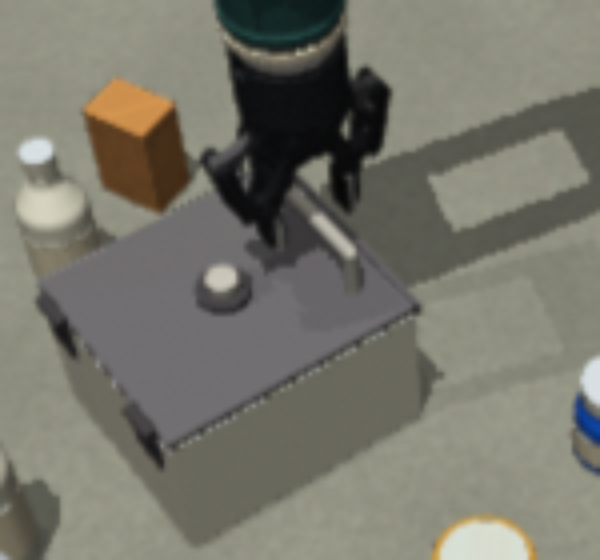

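The fingers straddle the right bin's bar, with the tips at crop (270,240) and (345,205) and the bar between them. I close lightly.

Emit:
{"api": "move_arm", "payload": {
  "moves": [
    {"hand": 0.3,"x": 0,"y": 0,"z": 2,"spin": 0},
    {"hand": 0.4,"x": 0,"y": 0,"z": 0,"spin": 0},
    {"hand": 0.6,"x": 0,"y": 0,"z": 0,"spin": 0},
    {"hand": 0.65,"x": 0,"y": 0,"z": 0,"spin": 0},
    {"hand": 0.7,"x": 0,"y": 0,"z": 0,"spin": 0},
    {"hand": 0.75,"x": 0,"y": 0,"z": 0,"spin": 0},
    {"hand": 0.8,"x": 0,"y": 0,"z": 0,"spin": 0},
    {"hand": 0.8,"x": 0,"y": 0,"z": 0,"spin": 0},
    {"hand": 0.8,"x": 0,"y": 0,"z": 0,"spin": 0}
  ]
}}

```text
time_s: 9.75
tcp_pos: [0.5332, -0.2234, 0.15]
orientation: [3.129, 0.017, -0.208]
wrist_force: [-2.9, -0.1, -0.7]
finger_gap: 0.129
```

Emit:
{"api": "move_arm", "payload": {
  "moves": [
    {"hand": 0.8,"x": 3,"y": 0,"z": -10,"spin": 0},
    {"hand": 0.8,"x": 3,"y": 0,"z": -10,"spin": 0},
    {"hand": 0.8,"x": 4,"y": 0,"z": -10,"spin": 0},
    {"hand": 0.8,"x": 4,"y": 0,"z": -10,"spin": 0},
    {"hand": 0.8,"x": 0,"y": 0,"z": 0,"spin": 0}
  ]
}}

```text
time_s: 10.25
tcp_pos: [0.5484, -0.2269, 0.1923]
orientation: [3.128, 0.019, -0.208]
wrist_force: [-4.6, -0.9, 3.5]
finger_gap: 0.127
```

Emit:
{"api": "move_arm", "payload": {
  "moves": [
    {"hand": 0.8,"x": 4,"y": 0,"z": -10,"spin": 0},
    {"hand": 0.8,"x": 5,"y": 0,"z": -9,"spin": 0},
    {"hand": 0.8,"x": 5,"y": 0,"z": -9,"spin": 0},
    {"hand": 0.8,"x": 6,"y": 0,"z": -9,"spin": 0},
    {"hand": 0.8,"x": 7,"y": 0,"z": -8,"spin": 0},
    {"hand": 0.8,"x": 7,"y": 0,"z": -8,"spin": 0},
    {"hand": 0.8,"x": 8,"y": 0,"z": -8,"spin": 0},
    {"hand": 0.8,"x": 0,"y": 0,"z": 0,"spin": 0}
  ]
}}

```text
time_s: 11.05
tcp_pos: [0.5995, -0.2384, 0.2559]
orientation: [3.125, 0.009, -0.208]
wrist_force: [0.6, -2.5, -0.6]
finger_gap: 0.129
```

Emit:
{"api": "move_arm", "payload": {
  "moves": [
    {"hand": 0.7,"x": 0,"y": 0,"z": 0,"spin": 0},
    {"hand": 0.5,"x": 0,"y": 0,"z": 0,"spin": 0},
    {"hand": 0.5,"x": 0,"y": 0,"z": 0,"spin": 0},
    {"hand": 0.5,"x": 0,"y": 0,"z": -10,"spin": 0},
    {"hand": 0.5,"x": 0,"y": 0,"z": -20,"spin": 0},
    {"hand": 0.5,"x": 0,"y": 0,"z": -30,"spin": 0},
    {"hand": 0.5,"x": 0,"y": 0,"z": -30,"spin": 0},
    {"hand": 0.5,"x": 0,"y": 0,"z": 0,"spin": 0},
    {"hand": 0.5,"x": 0,"y": 0,"z": 0,"spin": 0},
    {"hand": 0.5,"x": 0,"y": 0,"z": 0,"spin": 0},
    {"hand": 0.5,"x": 0,"y": 0,"z": 0,"spin": 0},
    {"hand": 0.5,"x": 0,"y": 0,"z": 0,"spin": 0}
  ]
}}

```text
time_s: 12.25
tcp_pos: [0.5988, -0.2338, 0.3555]
orientation: [3.128, 0.007, -0.207]
wrist_force: [0.2, -1.3, -0.5]
finger_gap: 0.251
```

```bash
python3 -c "
from h import *
todo([.6105,.1905,.30],-.195)
cv2.imwrite('pics/s7.png',cv2.resize(robot.capture('scene')[80:220,190:340,::-1],(600,560)))"
```

```text
tcp [ 0.5988 -0.2338  0.3555] yaw -0.20674080165220965 q6 -0.26435870668131733 shift mm [ -75.2771 -418.3681   50.4667] spin deg -0.6726983827718331 F [ 0.2276 -1.2579 -0.514 ] gap 0.25065888214476434 t 12.25
```

View pics/s7.png

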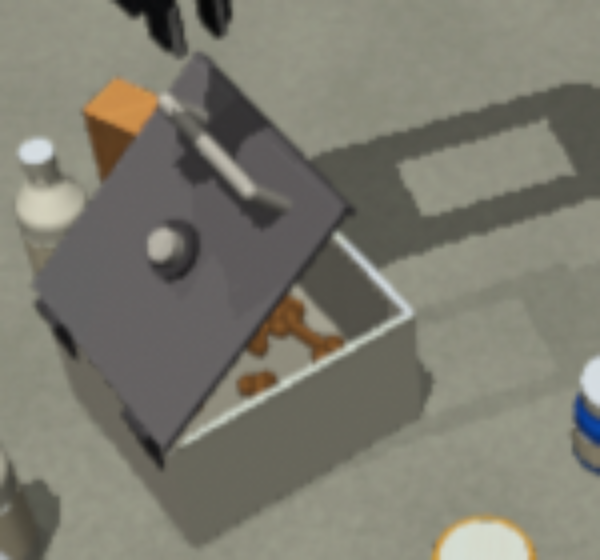

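The right lid stands open by itself: the box interior is visible and the arm is clear at the top of the crop. I shut the fingers and go above the left lock.

Emit:
{"api": "move_arm", "payload": {
  "moves": [
    {"hand": 1,"x": -7,"y": -44,"z": 0,"spin": 0},
    {"hand": 1,"x": -7,"y": -44,"z": 0,"spin": 0},
    {"hand": 1,"x": -7,"y": -44,"z": 0,"spin": 0},
    {"hand": 1,"x": -7,"y": -44,"z": 2,"spin": 0},
    {"hand": 1,"x": -7,"y": -44,"z": 5,"spin": 0},
    {"hand": 1,"x": -7,"y": -44,"z": 10,"spin": 0},
    {"hand": 1,"x": -7,"y": -44,"z": 10,"spin": 0},
    {"hand": 1,"x": -7,"y": -44,"z": 10,"spin": 0},
    {"hand": 1,"x": -7,"y": -44,"z": 10,"spin": 0},
    {"hand": 1,"x": 0,"y": 0,"z": 0,"spin": 0},
    {"hand": 1,"x": 0,"y": 0,"z": 0,"spin": 0}
  ]
}}

```text
time_s: 13.4
tcp_pos: [0.6167, 0.1793, 0.2925]
orientation: [3.126, 0.019, -0.211]
wrist_force: [0.4, 0.1, -0.1]
finger_gap: -0.002
```

```bash
python3 -c "
from h import *
todo([.611,.191,.18],-.195)"
```

```text
tcp [0.6167 0.1793 0.2925] yaw -0.21110517427845793 q6 0.3917513028418527 shift mm [ -5.923  -12.0978 112.4995] spin deg -0.9227585144782898 F [ 0.3584  0.1429 -0.139 ] gap -0.0015003796494144396 t 13.4
```

Emit:
{"api": "move_arm", "payload": {
  "moves": [
    {"hand": 1,"x": -6,"y": -12,"z": 30,"spin": -1},
    {"hand": 1,"x": 0,"y": 0,"z": 40,"spin": 0},
    {"hand": 1,"x": 0,"y": 0,"z": 37,"spin": 0},
    {"hand": 1,"x": 0,"y": 0,"z": 0,"spin": 0},
    {"hand": 1,"x": 0,"y": 0,"z": 0,"spin": 0}
  ]
}}

```text
time_s: 13.9
tcp_pos: [0.6136, 0.1861, 0.1854]
orientation: [3.126, 0.014, -0.197]
wrist_force: [0.7, 0.3, 0.8]
finger_gap: -0.002
```

```bash
python3 -c "
from h import *
todo([.611,.191,.15],-.195)"
```

```text
tcp [0.6136 0.1861 0.1854] yaw -0.19735170530287263 q6 0.39264552815865633 shift mm [-3.0035 -4.8448 35.3867] spin deg -0.13474278851313165 F [0.7195 0.3082 0.7705] gap -0.002069437903126496 t 13.9
```

Emit:
{"api": "move_arm", "payload": {
  "moves": [
    {"hand": 1,"x": -3,"y": -5,"z": 15,"spin": 0},
    {"hand": 1,"x": 0,"y": 0,"z": 14,"spin": 0},
    {"hand": 1,"x": 0,"y": 0,"z": 0,"spin": 0},
    {"hand": 1,"x": 0,"y": 0,"z": 0,"spin": 0}
  ]
}}

```text
time_s: 14.3
tcp_pos: [0.6147, 0.1907, 0.1594]
orientation: [3.129, 0.007, -0.199]
wrist_force: [0.4, 1.1, 1.0]
finger_gap: 0.001
```

```bash
python3 -c "
from h import *
todo([.611,.191,.15],-.195)
cv2.imwrite('pics/s8.png',cv2.resize(robot.capture('top')[160:270,195:305,::-1],(600,600)))"
```

```text
tcp [0.6147 0.1907 0.1594] yaw -0.19945583940344447 q6 0.4021161349748139 shift mm [-3.5919  0.2858  9.4564] spin deg -0.25530079200545497 F [0.4155 1.0683 0.9917] gap 0.0007942703658278304 t 14.3
```

View pics/s8.png

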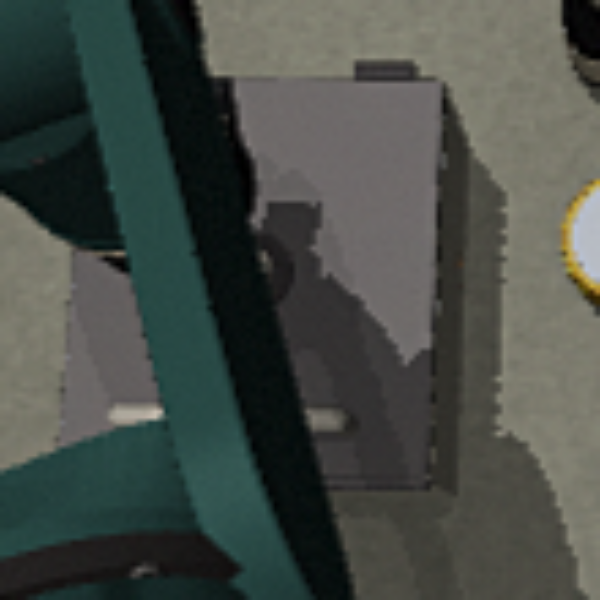

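The arm hides most of the lid from the top camera; only the collar's edge shows, at crop (275,270). I trust the measurement and go down in small steps, watching the force.

Emit:
{"api": "move_arm", "payload": {
  "moves": [
    {"hand": 1,"x": -3,"y": 0,"z": 5,"spin": 0},
    {"hand": 1,"x": 0,"y": 0,"z": 3,"spin": 0},
    {"hand": 1,"x": 0,"y": 0,"z": 0,"spin": 0}
  ]
}}

```text
time_s: 14.65
tcp_pos: [0.612, 0.1915, 0.152]
orientation: [3.129, 0.005, -0.199]
wrist_force: [0.2, -1.0, 0.2]
finger_gap: 0.004
```

Emit:
{"api": "move_arm", "payload": {
  "moves": [
    {"hand": 1,"x": 0,"y": 0,"z": 2,"spin": 0},
    {"hand": 1,"x": 0,"y": 0,"z": 2,"spin": 0}
  ]
}}

```text
time_s: 14.85
tcp_pos: [0.6122, 0.1916, 0.1483]
orientation: [3.13, 0.004, -0.199]
wrist_force: [0.1, -0.7, -0.4]
finger_gap: 0.002
```

Emit:
{"api": "move_arm", "payload": {
  "moves": [
    {"hand": 1,"x": 0,"y": 0,"z": 2,"spin": 0},
    {"hand": 1,"x": 0,"y": 0,"z": 0,"spin": 0}
  ]
}}

```text
time_s: 15.05
tcp_pos: [0.6122, 0.1916, 0.1459]
orientation: [3.13, 0.005, -0.199]
wrist_force: [0.1, -0.1, -0.1]
finger_gap: -0.004
```

Emit:
{"api": "move_arm", "payload": {
  "moves": [
    {"hand": 1,"x": 0,"y": 0,"z": 2,"spin": 0},
    {"hand": 1,"x": 0,"y": 0,"z": 0,"spin": 0}
  ]
}}

```text
time_s: 15.25
tcp_pos: [0.6124, 0.1916, 0.1445]
orientation: [3.13, 0.004, -0.199]
wrist_force: [-2.0, -0.1, 3.5]
finger_gap: 0.0
```

Emit:
{"api": "move_arm", "payload": {
  "moves": [
    {"hand": 1,"x": 0,"y": 0,"z": 2,"spin": 0},
    {"hand": 1,"x": 0,"y": 0,"z": 0,"spin": 0}
  ]
}}

```text
time_s: 15.45
tcp_pos: [0.6124, 0.1916, 0.1437]
orientation: [3.13, 0.004, -0.199]
wrist_force: [-2.5, 0.1, 6.5]
finger_gap: -0.003
```

Emit:
{"api": "move_arm", "payload": {
  "moves": [
    {"hand": 1,"x": 0,"y": 0,"z": 1,"spin": 0},
    {"hand": 1,"x": 0,"y": 0,"z": 0,"spin": 0}
  ]
}}

```text
time_s: 15.65
tcp_pos: [0.6124, 0.1916, 0.1441]
orientation: [3.13, 0.003, -0.199]
wrist_force: [-1.7, -0.8, 4.8]
finger_gap: -0.0
```

Emit:
{"api": "move_arm", "payload": {
  "moves": [
    {"hand": 1,"x": 0,"y": 0,"z": 3,"spin": 0}
  ]
}}

```text
time_s: 15.75
tcp_pos: [0.6125, 0.1916, 0.1422]
orientation: [3.13, 0.002, -0.199]
wrist_force: [-3.4, 0.0, 8.6]
finger_gap: 0.002
```

Emit:
{"api": "move_arm", "payload": {
  "moves": [
    {"hand": 1,"x": 0,"y": 0,"z": 3,"spin": 0}
  ]
}}

```text
time_s: 15.85
tcp_pos: [0.6125, 0.1916, 0.1402]
orientation: [3.131, 0.002, -0.199]
wrist_force: [-3.0, -1.0, 9.2]
finger_gap: -0.004
```

Emit:
{"api": "move_arm", "payload": {
  "moves": [
    {"hand": 1,"x": 0,"y": 0,"z": 3,"spin": 0}
  ]
}}

```text
time_s: 15.95
tcp_pos: [0.6125, 0.1916, 0.1383]
orientation: [3.131, 0.002, -0.199]
wrist_force: [-2.8, -0.1, 9.2]
finger_gap: 0.005
```

Emit:
{"api": "move_arm", "payload": {
  "moves": [
    {"hand": 1,"x": 0,"y": 0,"z": 3,"spin": 0}
  ]
}}

```text
time_s: 16.05
tcp_pos: [0.6125, 0.1916, 0.1364]
orientation: [3.131, 0.001, -0.199]
wrist_force: [-3.4, -0.5, 9.0]
finger_gap: 0.004
```

Emit:
{"api": "move_arm", "payload": {
  "moves": [
    {"hand": 1,"x": 0,"y": 0,"z": 2.5,"spin": 0}
  ]
}}

```text
time_s: 16.15
tcp_pos: [0.6125, 0.1916, 0.1349]
orientation: [3.131, 0.001, -0.199]
wrist_force: [-3.9, -0.2, 11.5]
finger_gap: -0.006
```

Emit:
{"api": "move_arm", "payload": {
  "moves": [
    {"hand": 1,"x": 0,"y": 0,"z": 2.5,"spin": 0}
  ]
}}

```text
time_s: 16.25
tcp_pos: [0.6125, 0.1916, 0.1338]
orientation: [3.131, 0.0, -0.199]
wrist_force: [-4.4, 0.0, 13.9]
finger_gap: -0.004
```

The force climbed past the 9 N sliding plateau to 14 N, so the button has reached its stop. I retreat straight up and check.

Emit:
{"api": "move_arm", "payload": {
  "moves": [
    {"hand": 1,"x": 0,"y": 0,"z": -5,"spin": 0},
    {"hand": 1,"x": 0,"y": 0,"z": -20,"spin": 0},
    {"hand": 1,"x": 0,"y": 0,"z": -40,"spin": 0},
    {"hand": 1,"x": 0,"y": 0,"z": -45,"spin": 0},
    {"hand": 1,"x": -40,"y": 0,"z": -20,"spin": 0},
    {"hand": 1,"x": -45,"y": 0,"z": -10,"spin": 0},
    {"hand": 1,"x": -45,"y": 0,"z": 0,"spin": 0},
    {"hand": 1,"x": 0,"y": 0,"z": 0,"spin": 0},
    {"hand": 1,"x": 0,"y": 0,"z": 0,"spin": 0},
    {"hand": 1,"x": 0,"y": 0,"z": 0,"spin": 0}
  ]
}}

```text
time_s: 17.25
tcp_pos: [0.4828, 0.2191, 0.279]
orientation: [3.133, -0.002, -0.2]
wrist_force: [-0.9, -0.1, -0.6]
finger_gap: -0.001
```

```bash
python3 -c "
from h import *
todo([.611,.191,.15],-.195)
a=cv2.imread('pics/scene0.png');b=robot.capture('scene')[:,:,::-1]
z=lambda i,x,y,w,h:cv2.resize(i[y:y+h,x:x+w],(400,300),interpolation=cv2.INTER_CUBIC)
cv2.imwrite('pics/s9.png',np.vstack([np.hstack([z(a,330,210,80,60),z(b,330,210,80,60)]),np.hstack([z(b,180,80,240,180),z(b,300,130,240,180)])]))"
```

```text
tcp [0.4828 0.2191 0.279 ] yaw -0.1998923133046873 q6 0.5036812219028273 shift mm [130.9679   0.9913 129.313 ] spin deg -0.280308904414277 F [-0.8544 -0.144  -0.5926] gap -0.001449385083132868 t 17.25
```

View pics/s9.png

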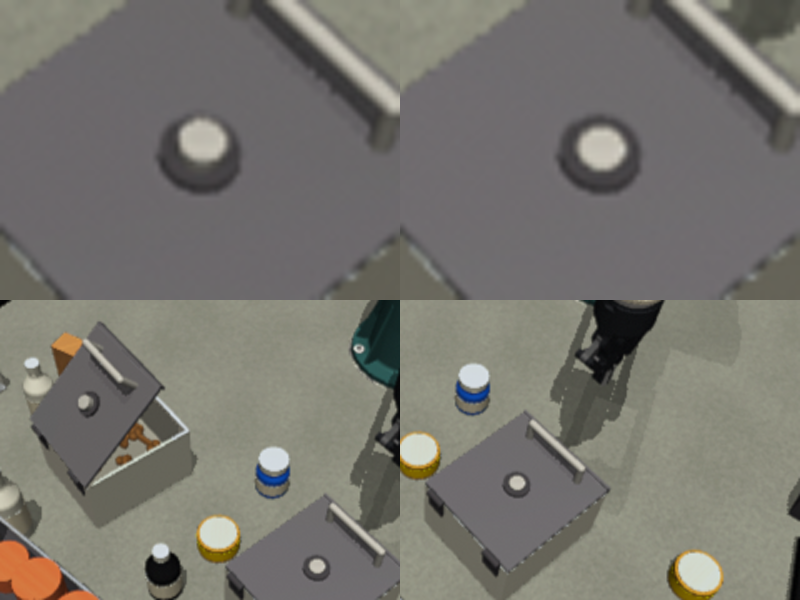

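The button now sits about 2 px lower in the scene view (crop row 137 → 147 at 5x), which is about 8 mm of travel. The left lid is shut, the right lid still stands open, and the arm is clear.

```bash
python3 -c "
from workcell import robot
robot.hand_in()"
```

```text
the job is handed in; nothing more can be done
```

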